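# Open the clamped torch's push-and-turn tail cap

## Task

The aluminium torch stands head-down, clamped in the wooden block. Take off its push-and-turn tail cap to get at the battery: push the cap down against its spring until it bottoms, keep it down and turn it anticlockwise (seen from above) until you feel the stop, then lift it straight up. Finish still gripping the cap, held still and level about 10 cm above the open tube, and leave the other things on the bench alone.

Things in the scene. Friction and masses are not known exactly. Their poses are not given: they have to be found in the camera images.
- torch: Aluminium torch standing head-down in a wooden clamping block (110 x 116 mm, 55 mm high), fixed and immovable. Origin: centre of the block's underside, on the torch's axis; z up. Head 80 mm across, 50 to 70 mm up; tube 52 mm across, 88 to 128 mm up; then a neck 36 mm across up to the mouth at 150 mm. Three catches on the neck (47 mm across) lie hidden under the cap.
- mouth (a point): Centre of the torch's open mouth, on its axis, 150 mm above the bench; z up, x as the torch's. A battery cell on a spring (500 N/m) in the tube pushes the cap up; once the cap is off, its brass contact stands 12 mm above the mouth, and it stays in the torch.
- cap: Loose aluminium tail cap, about 70 g: skirt 56 mm across, 23 mm high, and on it a round grip. Origin: centre of the skirt's lower rim; z up. Locked, it lies 139 mm above the torch's origin, pushed up with 5 N. It goes down 8 mm to a hard bottom (9 N there); from 4 mm down it is clear of the catches and turns; keep it down meanwhile. Else it neither turns out nor pulls off.
- cap_grip (a point): Middle of the cap's ribbed round grip (40 mm across, 23 to 55 mm above the cap's origin), 39 mm above that origin; take it at any yaw. The cap starts 1.0 to 1.43 rad clockwise (from above) of a fixed stop; there the cap's x lies along the torch's x. It lifts off from 0.35 rad before the stop up to the stop. Against the stop, the round grip slips in the fingers, which does no harm.
- ratchet: Steel ratchet lying on the bench, about 190 mm long and 21 mm high; bystander. Origin: underside, near its middle; x along the handle towards the round head.
- ebox: White plastic electrical box, 92 x 92 x 46 mm; bystander. Origin: centre of its underside.
- insulator: Grey ribbed ceramic insulator standing upright, 68 mm across, 72 mm high; bystander. Origin: centre of its underside.
- screwdriver: Red-handled screwdriver lying on the bench; bystander. Origin under its middle, x along it.
Things that resemble listed ones, but are neither listed nor needed, are in the scene too. Leave any green look-alike of the cap alone.

How it is judged (in metres and radians):
On the way, in this order (a step that is already met when the one before it is completed fails the run):
1. the cap is pushed down clear of its catches (at least 4 mm) (z of cap in the frame of torch below 0.135 m), for 0.1 s.
2. the cap, still on the neck, is turned to the release position (within 0.4 rad of the stop) (angle between the x axis of cap and the x axis of torch, either way round below 0.4 rad and z of cap in the frame of mouth below -0.007 m), for 0.1 s.
At the end, for the whole second after the job is handed in: The fingers grip the cap and it hangs still (under 0.02 m/s) and level (within 15 degrees), its lower rim 50 to 170 mm above the tube's mouth, within 40 mm sideways of the torch's axis, and touching the torch nowhere (z of cap in the frame of mouth between 0.05 and 0.17 m and horizontal distance between cap and mouth below 0.04 m and angle between cap's own z axis and vertical below 0.26 rad and linear speed of cap below 0.02 m/s and contact force between cap and the fingers above 1 N and contact force between cap and torch below 0.1 N); the arm keeps its last pose, push and grip.
It fails at once if a bystander (ratchet, electrical box, insulator or screwdriver) is pushed more than 20 mm from its place (distance of any of ratchet, ebox, insulator, screwdriver from where it was at the start of the episode above 0.02 m).
It also fails if it takes over 40 s, if anything falls off the work surface, if the arm or the gripper's body presses on something with over 40 N, if the wrist force passes 120 N, or if a joint passes its speed limit or range.

## Robot

A 7-joint arm with a two-finger parallel gripper is mounted at the origin on the work surface. World frame = base frame: x ahead of the robot, y to its left, z up, the work surface at z = 0. Lengths are in mm, angles in rad, forces in N, time in s.
With the tool pointing down it reaches from about 400 to 850 mm from the base axis. Payload 10.4 kg.
Tool frame: the origin (TCP) lies at the very end of the fingers, on their centre line; the grasp point (between the pads) lies 19 mm behind it (bot.hold_point_z is the z of the grasp point in the tool frame, in mm); z points along the fingers, y is the line along which they close (so a half turn about z gives the same grasp; the last joint's range is limited). The gripper opens to 85 mm and grips with 20 to 120 N. Pads are 22 mm wide; open, the fingers measure 114 mm over their backs; the gripper's body (76 mm by 85 mm) begins 54 mm behind the grasp point. The pads swing forward as they close: fully open they stand 13 mm farther back than shut.
Start: joints at [1.245, 0.332, -0.065, 1.46, 0.022, 1.35, -0.088], TCP at [186.393, -596.581, 231.338] pointing down, gripper open.
Joint ranges: [-2.6, 2.6], [-0.5, 2.12], [-1.47, 1.34], [0.16, 2.42], [-1.27, 4.41], [0.06, 2.06], [-2.6, 2.6]. Speed limits (rad/s): [2.22, 2.22, 2.79, 2.79, 3.14, 3.14, 3.14].

## Interface

Orientations are given as [roll, pitch, yaw] about the fixed x, y, z axes, in that order (R = Rz(yaw) Ry(pitch) Rx(roll)).
In Python, from cell import bot, cams, job gives the robot as it stands.
- The arm moves only by the tool apply_moves, never from a script. Its argument "motion" is a list of rows, each a list of 7 numbers: the opening, from 0 (shut) to 1 (fully open), then the shift along the tool's x, y, z in cm, then the turn, a rotation vector about the tool's x, y, z in degrees. In form: [[claw, tx, ty, tz, rx, ry, rz], ...]. A call has exactly 10 rows; each row is the pose to reach, as a shift and turn from the pose commanded when the call began, along the tool's axes at that moment; what a row does not reach only later rows make up. A row lasts 1/12 s, in which the tool goes at most 41.7 mm and 7.16 degrees, less where a joint would pass 70% of its speed; a pose out of reach is approached as far as the arm can. A call with a gripper value outside its range is refused whole. The fingers move at their own pace and stop on an object; "newtons" is the grip in N (left out, the last holds). Time passes only in rows, so rows that repeat a pose let the fingers close, or fill a call up. It gives the time, the measured TCP pose, the force, the opening and the grip force at its end, in the units of the state.
- bot.get_obs(): the state, without advancing time (a new reading comes with each control period).
- cams.camera(name): name is "scene" or "top" or "wrist"; returns a dict with "img" (384x512x3 uint8, blue, green, red), "vfov" (degrees; the focal length in pixels is half the picture's height over the tangent of half this angle, whatever the lens; pixels are square), "cx", "cy" (the principal point, pixels), "world_to_cam" (4x4, takes a point from world to camera coordinates). Camera axes: x right, y down, z forward; pixel columns grow to the right and rows downward; lengths in mm; the calibration is good to about 2 mm. A picture is of the moment at which its call begins. There is no depth.
- job.finish_job(): hands the job in; it is judged then, once.
The state is a dict: "clock": time; "joint_pos": joint angles; "joint_velocities": joint speeds; "effort": joint torques, N m; "ee_pos": TCP position; "tool_rot": TCP orientation; "contact_force": force on the tool from outside, world axes, zero at the start; "wrist_torque": the same for the moment, N m; "finger_gap": finger opening in mm; "grasp_force": force on a finger pad.
Only numpy, scipy, OpenCV 4.12 (cv2) and the standard library are available. Lean on these libraries where they do the work, as an engineer would, in place of code of your own. Each camera call takes 0.05 s, during which the arm holds its last target. There are 200 camera calls.

## Working session

There is one attempt and no reset: what is moved stays moved. The work goes in short steps, Python scripts to look and compute and a tool call to move; the robot and the scene stay as the last step left them, time stands still between calls to the robot, and variables do not carry over. Pictures are saved under pics/ and viewed, at most 10 in all, crops included, and the job is handed in when it is done.

Besides the shell and the picture viewer there is one more tool, called after "Request:" as name([rows], argument=value, ...), one row to a line, values as JSON. apply_moves: Moves the arm, as the interface text tells. Its arguments: {"type":"object","properties":{"motion":{"type":"array"},"newtons":{"type":"number"}},"required":["motion"]}

```bash
mkdir -p pics; ls; python3 - <<'E'
from cell import bot,cams,job
import cv2,numpy as np
o=bot.get_obs()
for k in("clock","ee_pos","tool_rot","finger_gap","contact_force"):print(k,o[k])
for n in("scene","top"):
    c=cams.camera(n);cv2.imwrite(f"pics/{n}0.png",c["img"]);print(n,c["vfov"],c["cx"],c["cy"],np.round(c["world_to_cam"],4).tolist())
E
```

```text
pics
clock 0.0
ee_pos [ 186.21106468 -596.19794006  230.50106678]
tool_rot [-3.14012257e+00  5.63902781e-05  3.02742865e-01]
finger_gap 85.56071930875596
contact_force [-0.36749515  0.29183716  0.12857202]
scene 50.57184758694846 259.6690813046833 192.49190275125488 [[0.8437, 0.5366, 0.0157, -469.2554], [0.3897, -0.5921, -0.7054, -113.3521], [-0.3692, 0.6012, -0.7087, 1186.6171], [0.0, 0.0, 0.0, 1.0]]
top 54.45083182408409 255.9866977589038 193.6686739478337 [[0.0302, -0.9995, -0.0018, -20.9063], [-0.9738, -0.029, -0.2254, 579.1642], [0.2253, 0.0086, -0.9743, 1046.9614], [0.0, 0.0, 0.0, 1.0]]
```

View pics/scene0.png

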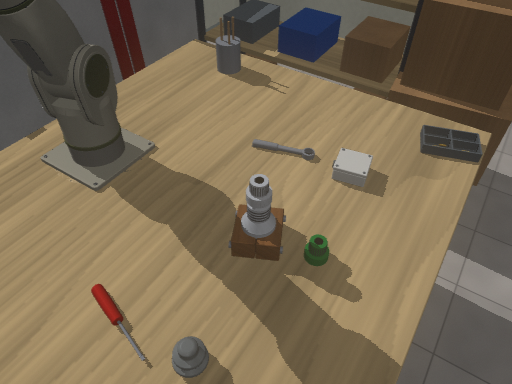

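View pics/top0.png

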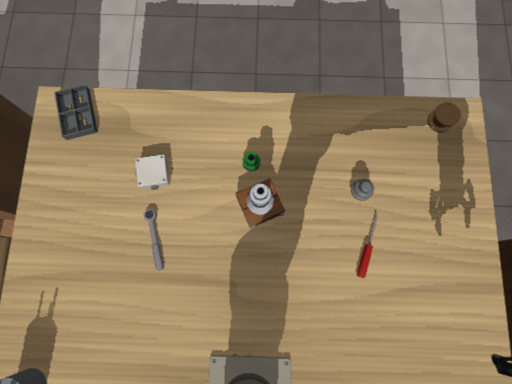

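The scene view shows the torch with the silver cap top at about (259,181), and the top view at (261,191). The green look-alike is at (317,250) in scene and (251,161) in top. I'll enlarge both caps.

```bash
python3 - <<'E'
import cv2,numpy as np
a=cv2.imread("pics/scene0.png")[165:265,220:300];b=cv2.imread("pics/top0.png")[165:235,225:305]
f=lambda i:cv2.resize(i,None,fx=5,fy=5,interpolation=cv2.INTER_CUBIC)
A=f(a);B=f(b);C=np.zeros((500,800,3),np.uint8);C[:,:400]=A;C[:350,400:]=B;cv2.imwrite("pics/crop.png",C)
E
```

```text
(no output)
```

View pics/crop.png

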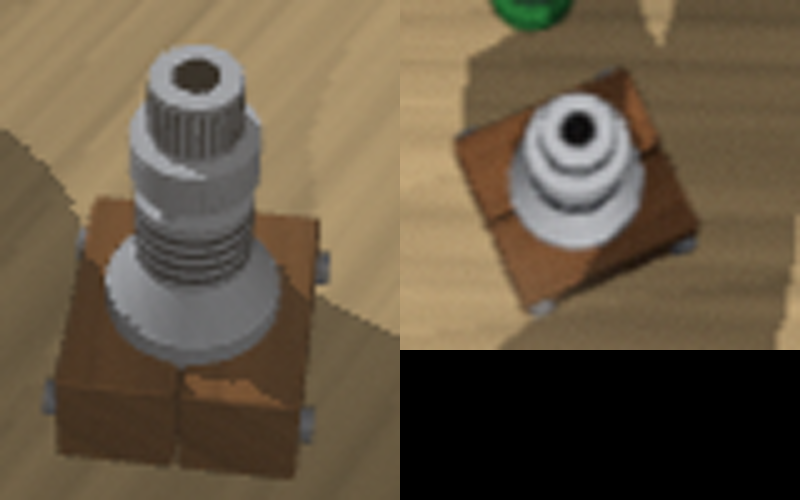

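The crop puts the grip-top hole at (259.2,180.0) in scene and (260.4,190.6) in top. Next I triangulate it.

```bash
cat > h.py <<'E'
from cell import bot,cams,job
import cv2,numpy as np
from scipy.spatial.transform import Rotation as R
def K(c):
    f=192/np.tan(np.radians(c["vfov"]/2));return np.array([[f,0,c["cx"]],[0,f,c["cy"]],[0,0,1]])
def state():
    o=bot.get_obs();print({k:np.round(o[k],3).tolist() for k in("clock","ee_pos","tool_rot","joint_pos","contact_force","wrist_torque","finger_gap","grasp_force")});return o
def to_tool(o,p):
    return R.from_euler("xyz",o["tool_rot"]).inv().apply(np.array(p)-o["ee_pos"])/10
E
python3 - <<'E'
from h import *
P=[];px=[(259.2,180.0),(260.4,190.6)]
for n,(u,v) in zip(("scene","top"),px):
    c=cams.camera(n);M=K(c)@c["world_to_cam"][:3];P.append(M)
    # with z=194 known
    A=np.array([M[0]-u*M[2],M[1]-v*M[2]]);print(n,np.linalg.solve(A[:,:2],-A[:,2]*194-A[:,3]))
X=cv2.triangulatePoints(P[0],P[1],np.array(px[0]),np.array(px[1]));X=(X[:3]/X[3]).ravel();print(X)
o=state();print(to_tool(o,[X[0],X[1],235]),bot.hold_point_z)
E
```

```text
scene [558.71049588 -11.40787453]
top [558.6044273  -16.04222014]
[559.28324976 -14.94478443 196.65926655]
{'clock': 0.2, 'ee_pos': [186.316, -596.377, 230.859], 'tool_rot': [-3.141, 0.0, 0.303], 'joint_pos': [1.245, 0.333, -0.065, 1.461, 0.022, 1.35, -0.089], 'contact_force': [0.071, 0.001, -1.405], 'wrist_torque': [0.001, 0.012, -0.016], 'finger_gap': 85.263, 'grasp_force': 0.0}
[ 52.93781801 -44.37678209  -0.38079546] -18.700000000000003
```

Request:
apply_moves([
  [1,2,-1.5,-1,0,0,0],
  [1,5,-4,-2,0,0,0],
  [1,8,-6.7,-3,0,0,0],
  [1,11,-9.2,-3,0,0,0],
  [1,14,-11.7,-3,0,0,0],
  [1,17,-14.2,-3,0,0,0],
  [1,20,-16.7,-3,0,0,0],
  [1,23,-19.2,-3,0,0,0],
  [1,26,-21.7,-3,0,0,0],
  [1,29,-24.3,-3,0,0,0],
])

```text
clock: 1.03
ee_pos: [391.3, -276.5, 261.4]
tool_rot: [3.141, 0.0, 0.303]
contact_force: [1.1, 0.3, 0.5]
finger_gap: 85.4
grasp_force: 0.0
```

Request:
apply_moves([
  [1,3,-2.5,0,0,0,0],
  [1,6,-5,0,0,0,0],
  [1,9,-7.5,0,0,0,0],
  [1,12,-10,0,0,0,0],
  [1,15,-12.5,0,0,0,0],
  [1,18,-15,0,0,0,0],
  [1,21,-17.5,0,0,0,0],
  [1,23.2,-19.5,0,0,0,0],
  [1,23.9,-20.1,0,0,0,0],
  [1,23.9,-20.1,0,0,0,0],
])

```text
clock: 1.87
ee_pos: [559.4, -11.9, 260.9]
tool_rot: [-3.14, 0.0, 0.308]
contact_force: [0.2, -0.9, -0.5]
finger_gap: 85.0
grasp_force: 0.0
```

```bash
python3 - <<'E'
from h import *
o=state();c=cams.camera("wrist");cv2.imwrite("pics/w1.png",c["img"])
M=K(c)@c["world_to_cam"][:3]
for p in([558.7,-14,194],list(o["ee_pos"])):
    q=M@np.array(p+[1]);print(q[:2]/q[2])
E
```

```text
{'clock': 1.867, 'ee_pos': [559.421, -11.892, 260.881], 'tool_rot': [-3.14, 0.0, 0.308], 'joint_pos': [0.483, 0.23, -0.633, 1.566, 0.136, 1.391, -1.425], 'contact_force': [0.185, -0.944, -0.501], 'wrist_torque': [-0.023, 0.013, -0.01], 'finger_gap': 85.031, 'grasp_force': 0.0}
[257.16069547 204.16433217]
[254.89371869 239.52670319]
```

View pics/w1.png

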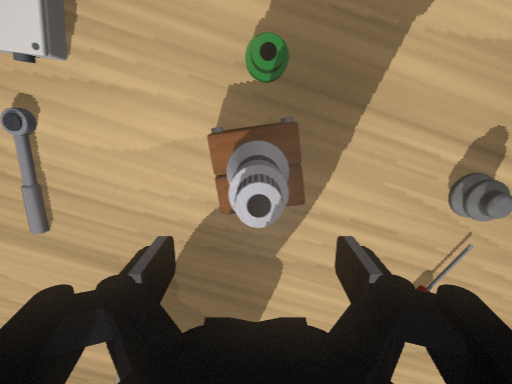

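The wrist view shows the cap's hole at (259,205.5), against a prediction of (257,204), so only a small correction is needed.

```bash
python3 - <<'E'
from h import *
o=state();c=cams.camera("wrist");M=K(c)@c["world_to_cam"][:3]
u,v=259,205.5
A=np.array([M[0]-u*M[2],M[1]-v*M[2]]);p=np.linalg.solve(A[:,:2],-A[:,2]*194-A[:,3]);print(p)
q=(p+np.array([558.8,-14.5]))/2
print(to_tool(o,[*q,166]),to_tool(o,[*p,166]))
E
```

```text
{'clock': 1.917, 'ee_pos': [558.892, -14.338, 260.904], 'tool_rot': [-3.141, 0.001, 0.305], 'joint_pos': [0.485, 0.229, -0.631, 1.567, 0.136, 1.391, -1.424], 'contact_force': [-0.417, 0.146, 0.424], 'wrist_torque': [-0.013, 0.079, 0.023], 'finger_gap': 85.407, 'grasp_force': 0.0}
[557.48580315 -18.25594662]
[-0.12661637  0.17725806  9.49042395] [-0.24566541  0.33667244  9.4904134 ]
```

Allowing for the arm settling between pictures, the axis is about (558.5,-15), so I descend nearly straight.

Request:
apply_moves([
  [1,-0.05,0.05,1,0,0,0],
  [1,-0.05,0.05,2.5,0,0,0],
  [1,-0.05,0.05,4,0,0,0],
  [1,-0.05,0.05,5.5,0,0,0],
  [1,-0.05,0.05,7,0,0,0],
  [1,-0.05,0.05,8.2,0,0,0],
  [1,-0.05,0.05,9,0,0,0],
  [1,-0.05,0.05,9.4,0,0,0],
  [1,-0.05,0.05,9.4,0,0,0],
  [1,-0.05,0.05,9.4,0,0,0],
])

```text
clock: 2.8
ee_pos: [558.8, -15.9, 167.7]
tool_rot: [3.141, -0.001, 0.302]
contact_force: [0.3, -0.7, 0.1]
finger_gap: 85.6
grasp_force: 0.0
```

Request:
apply_moves([
  [0.7,0,0,0,0,0,0],
  [0.5,0,0,0,0,0,0],
  [0.4,0,0,0,0,0,0],
  [0.3,0,0,0,0,0,0],
  [0.2,0,0,0,0,0,0],
  [0,0,0,0,0,0,0],
  [0,0,0,0,0,0,0],
  [0,0,0,0,0,0,0],
  [0,0,0,0,0,0,0],
  [0,0,0,0,0,0,0],
], newtons=60)

```text
clock: 3.63
ee_pos: [558.8, -15.6, 167.5]
tool_rot: [3.141, -0.001, 0.303]
contact_force: [-0.2, 0.7, 3.4]
finger_gap: 38.3
grasp_force: 59.6
```

```bash
python3 - <<'E'
from h import *
state();c=cams.camera("scene");cv2.imwrite("pics/s2.png",cv2.resize(c["img"][100:260,180:340],None,fx=3.5,fy=3.5))
E
```

```text
{'clock': 3.633, 'ee_pos': [558.791, -15.598, 167.46], 'tool_rot': [3.141, -0.001, 0.303], 'joint_pos': [0.475, 0.294, -0.621, 1.696, 0.181, 1.209, -1.458], 'contact_force': [-0.222, 0.7, 3.37], 'wrist_torque': [0.03, -0.064, 0.03], 'finger_gap': 38.317, 'grasp_force': 59.638}
```

View pics/s2.png

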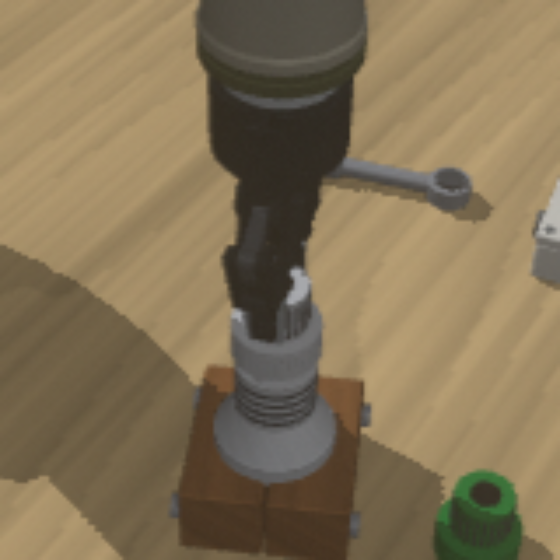

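The fingers hold the round grip just above the skirt with a 38.3 mm gap. Next I push down.

Request:
apply_moves([
  [0,0,0,0.1,0,0,0],
  [0,0,0,0.2,0,0,0],
  [0,0,0,0.3,0,0,0],
  [0,0,0,0.4,0,0,0],
  [0,0,0,0.5,0,0,0],
  [0,0,0,0.6,0,0,0],
  [0,0,0,0.7,0,0,0],
  [0,0,0,0.75,0,0,0],
  [0,0,0,0.8,0,0,0],
  [0,0,0,0.8,0,0,0],
], newtons=80)

```text
clock: 4.52
ee_pos: [558.9, -15.6, 160.2]
tool_rot: [3.141, -0.001, 0.303]
contact_force: [-3.0, 0.5, 11.8]
finger_gap: 38.2
grasp_force: 81.5
```

Request:
apply_moves([
  [0,0,0,0.05,0,0,0],
  [0,0,0,0.1,0,0,0],
  [0,0,0,0.1,0,0,0],
  [0,0,0,0.15,0,0,0],
  [0,0,0,0.15,0,0,0],
  [0,0,0,0.15,0,0,0],
  [0,0,0,0.15,0,0,0],
  [0,0,0,0.15,0,0,0],
  [0,0,0,0.15,0,0,0],
  [0,0,0,0.15,0,0,0],
])

```text
clock: 5.35
ee_pos: [558.9, -15.6, 160.1]
tool_rot: [3.14, -0.001, 0.303]
contact_force: [-9.7, -0.4, 25.2]
finger_gap: 37.8
grasp_force: 82.9
```

The cap has bottomed: z stopped at 160.1 while the force rose to 25 N. Now I turn it anticlockwise from above, which is −z on the tool, backing off slightly to reduce friction.

Request:
apply_moves([
  [0,0,0,-0.05,0,0,-4],
  [0,0,0,-0.05,0,0,-9],
  [0,0,0,-0.05,0,0,-14],
  [0,0,0,-0.05,0,0,-19],
  [0,0,0,-0.05,0,0,-24],
  [0,0,0,-0.05,0,0,-29],
  [0,0,0,-0.05,0,0,-34],
  [0,0,0,-0.05,0,0,-39],
  [0,0,0,-0.05,0,0,-44],
  [0,0,0,-0.05,0,0,-48],
])

```text
clock: 6.18
ee_pos: [560.1, -15.5, 160.1]
tool_rot: [3.138, -0.001, 1.145]
contact_force: [0.4, 0.2, 15.9]
finger_gap: 38.1
grasp_force: 82.1
```

```bash
python3 - <<'E'
from h import *
state()
E
```

```text
{'clock': 6.183, 'ee_pos': [560.056, -15.486, 160.108], 'tool_rot': [3.138, -0.001, 1.145], 'joint_pos': [0.573, 0.328, -0.744, 1.699, 0.237, 1.203, -0.656], 'contact_force': [0.435, 0.218, 15.896], 'wrist_torque': [0.033, 0.02, -0.073], 'finger_gap': 38.071, 'grasp_force': 82.102}
```

Request:
apply_moves([
  [0,0,0,0,0,0,-4],
  [0,0,0,0,0,0,-7],
  [0,0,0,0,0,0,-10],
  [0,0,0,0,0,0,-13],
  [0,0,0,0,0,0,-16],
  [0,0,0,0,0,0,-19],
  [0,0,0,0,0,0,-21],
  [0,0,0,0,0,0,-22],
  [0,0,0,0,0,0,-22],
  [0,0,0,0,0,0,-22],
])

```text
clock: 7.02
ee_pos: [560.2, -15.3, 160.1]
tool_rot: [3.138, -0.0, 1.525]
contact_force: [0.2, 0.2, 14.9]
finger_gap: 37.8
grasp_force: 82.0
```

```bash
python3 - <<'E'
from h import *
state()
E
```

```text
{'clock': 7.017, 'ee_pos': [560.157, -15.312, 160.088], 'tool_rot': [3.138, -0.0, 1.525], 'joint_pos': [0.62, 0.344, -0.805, 1.697, 0.264, 1.209, -0.295], 'contact_force': [0.192, 0.236, 14.944], 'wrist_torque': [0.157, -0.104, 0.035], 'finger_gap': 37.767, 'grasp_force': 81.965}
```

Request:
apply_moves([
  [0,0,0,0,0,0,-2],
  [0,0,0,0,0,0,-4],
  [0,0,0,0,0,0,-6],
  [0,0,0,0,0,0,-8],
  [0,0,0,0,0,0,-10],
  [0,0,0,0,0,0,-11],
  [0,0,0,0,0,0,-12],
  [0,0,0,0,0,0,-13],
  [0,0,0,0,0,0,-14],
  [0,0,0,0,0,0,-14],
])

```text
clock: 7.85
ee_pos: [559.2, -14.2, 160.0]
tool_rot: [3.14, -0.002, 1.767]
contact_force: [-4.7, 5.2, 18.7]
finger_gap: 37.5
grasp_force: 82.5
```

```bash
python3 - <<'E'
from h import *
state()
E
```

```text
{'clock': 7.85, 'ee_pos': [559.221, -14.223, 160.005], 'tool_rot': [3.14, -0.002, 1.767], 'joint_pos': [0.651, 0.355, -0.846, 1.696, 0.28, 1.215, -0.066], 'contact_force': [-4.685, 5.154, 18.695], 'wrist_torque': [1.354, 1.247, -2.121], 'finger_gap': 37.531, 'grasp_force': 82.468}
```

The −2.1 N·m torque is the stop, so I ease back 3° and lift straight up.

Request:
apply_moves([
  [0,0,0,0,0,0,2],
  [0,0,0,0,0,0,3],
  [0,0,0,-0.3,0,0,3],
  [0,0,0,-0.7,0,0,3],
  [0,0,0,-1.1,0,0,3],
  [0,0,0,-1.5,0,0,3],
  [0,0,0,-2,0,0,3],
  [0,0,0,-2.5,0,0,3],
  [0,0,0,-3,0,0,3],
  [0,0,0,-3,0,0,3],
])

```text
clock: 8.68
ee_pos: [558.8, -15.9, 189.1]
tool_rot: [3.141, 0.001, 1.716]
contact_force: [0.2, 0.3, -0.2]
finger_gap: 37.3
grasp_force: 85.2
```

Request:
apply_moves([
  [0,0,0,-1,0,0,0],
  [0,0,0,-2.2,0,0,0],
  [0,0,0,-3.5,0,0,0],
  [0,0,0,-5,0,0,0],
  [0,0,0,-6.5,0,0,0],
  [0,0,0,-7.7,0,0,0],
  [0,0,0,-8.5,0,0,0],
  [0,0,0,-8.8,0,0,0],
  [0,0,0,-8.8,0,0,0],
  [0,0,0,-8.8,0,0,0],
])

```text
clock: 9.52
ee_pos: [558.4, -15.7, 275.9]
tool_rot: [-3.141, 0.0, 1.716]
contact_force: [-0.1, -0.6, -0.3]
finger_gap: 37.5
grasp_force: 85.2
```

```bash
python3 - <<'E'
from h import *
state();c=cams.camera("scene");cv2.imwrite("pics/s3.png",cv2.resize(c["img"][100:260,180:340],None,fx=3.5,fy=3.5))
E
```

```text
{'clock': 9.517, 'ee_pos': [558.441, -15.724, 275.889], 'tool_rot': [-3.141, 0.0, 1.716], 'joint_pos': [0.67, 0.267, -0.862, 1.535, 0.203, 1.434, -0.057], 'contact_force': [-0.062, -0.563, -0.265], 'wrist_torque': [0.014, 0.036, -0.026], 'finger_gap': 37.453, 'grasp_force': 85.186}
```

View pics/s3.png

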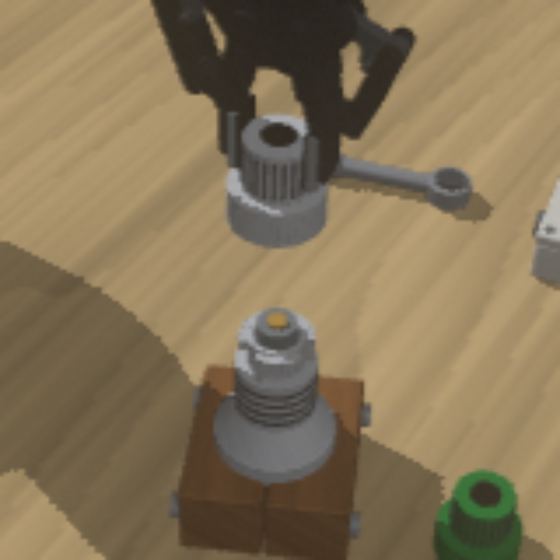

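The cap is off. It hangs level in the fingers above the open tube, and the brass contact is visible at (277,320) in the crop. The arm is still, so I hand in.

```bash
python3 -c "
from cell import job
print(job.finish_job())"
```

```text
the job is handed in; nothing more can be done
None
```

The tail cap is off, and the job was handed in with the cap gripped, still and level about 10 cm above the open tube; I touched nothing else on the bench, and no verdict was returned.

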